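# Load the second bucket of a centrifuge rotor in balance

## Task

One bucket of the centrifuge rotor is already loaded with a row of four different vials; load the empty bucket with their four twins from the sample rack so that the rotor is balanced: every vial must stand straight across the spindle from its twin of the same shape, so the new row runs in the reverse order, end for end, of the loaded one. Set each vial upright and fully down in its bore, keep it upright on the way, and leave the loaded row where it is.

Things in the scene. Friction and masses are not known exactly. Their poses are not given: they have to be found in the camera images.
- sample_rack: Grey open-sided bench rack, 114 x 200 mm, 34 mm high, fixed. Origin: centre of underside; y along its two rows, x across. 31 mm holes at x = -28 and 28, y = -69, -23, 23, 69 mm; vials stand on its floor, 10 mm above the origin. The near row (x = -28) holds one vial of each kind in any order, the far row is empty. Finger room is across the row (along x); along it the next vial is 46 mm away.
- rotor: Bare-metal two-bucket rotor, fixed. Origin: worktop level on the spindle (black knob 27 mm wide, 62 mm high). y runs along the buckets; x from the empty bucket (row at x = -82 mm, nearer the robot) to the loaded one (x = 82). Each has 31 mm bores at y = -69, -23, 23, 69 mm, top at z = 40, floor at z = 16. The bore opposite (x, y) is (-x, -y). Finger room is across a row (along x).
- vial_tall: Tall tube vial, 84 mm high: straight body to 69 mm, then a flat ribbed white screw cap 27 mm in diameter; the tallest of the four. White body 24 mm wide, foot bevelled to 19 mm, round, under 60 g, cap fixed. Origin: centre of underside, z up. Starts in the sample rack; to be moved.
- vial_crimp: Crimp-top vial, 64 mm high: straight body to 46 mm, sloping shoulder to a narrow neck, then a small flat aluminium cap 19 mm in diameter from 56 mm up. White body 24 mm wide, foot bevelled to 19 mm, round, under 60 g, cap fixed. Origin: centre of underside, z up. Starts in the sample rack; to be moved.
- vial_wide: Wide-capped vial, 60 mm high, the lowest: body to 40 mm, then a flat grey ribbed screw cap 36 mm in diameter (wider than the body) from 40 mm to the top. White body 24 mm wide, foot bevelled to 19 mm, round, under 60 g, cap fixed. Origin: centre of underside, z up. Starts in the sample rack; to be moved.
- vial_dropper: Dropper vial, 76 mm high: straight body to 48 mm, a collar 21 mm in diameter to 56 mm, then a thin white pointed cone up to the tip. White body 24 mm wide, foot bevelled to 19 mm, round, under 60 g, cap fixed. Origin: centre of underside, z up. Starts in the sample rack; to be moved.
- twin_tall: Twin of vial_tall, the same in shape and size: Tall tube vial, 84 mm high: straight body to 69 mm, then a flat ribbed white screw cap 27 mm in diameter; the tallest of the four. White body 24 mm wide, foot bevelled to 19 mm, round, under 60 g, cap fixed. Origin: centre of underside, z up. In the rotor's loaded bucket, in any bore; stays there.
- twin_crimp: Twin of vial_crimp, the same in shape and size: Crimp-top vial, 64 mm high: straight body to 46 mm, sloping shoulder to a narrow neck, then a small flat aluminium cap 19 mm in diameter from 56 mm up. White body 24 mm wide, foot bevelled to 19 mm, round, under 60 g, cap fixed. Origin: centre of underside, z up. In the rotor's loaded bucket, in any bore; stays there.
- twin_wide: Twin of vial_wide, the same in shape and size: Wide-capped vial, 60 mm high, the lowest: body to 40 mm, then a flat grey ribbed screw cap 36 mm in diameter (wider than the body) from 40 mm to the top. White body 24 mm wide, foot bevelled to 19 mm, round, under 60 g, cap fixed. Origin: centre of underside, z up. In the rotor's loaded bucket, in any bore; stays there.
- twin_dropper: Twin of vial_dropper, the same in shape and size: Dropper vial, 76 mm high: straight body to 48 mm, a collar 21 mm in diameter to 56 mm, then a thin white pointed cone up to the tip. White body 24 mm wide, foot bevelled to 19 mm, round, under 60 g, cap fixed. Origin: centre of underside, z up. In the rotor's loaded bucket, in any bore; stays there.
There are look-alikes about, which are no part of the job. What is shaped like the vial_wide but green or yellow is not meant.

How it is judged:
By the outcome, as a careful person would: the job done as asked, in the order asked, and still so for the second after the job is handed in, with the robot touching nothing.
It also fails if it takes over 125 s, if anything falls off the work surface, if the arm or the gripper's body presses on something with over 40 N, if the wrist force passes 120 N, or if a joint passes its speed limit or range.

## Robot

A 6-joint arm with a two-finger parallel gripper is mounted at the origin on a cart in front of the work surface, level with it; the furniture and walls round the work are solid. World frame = base frame: x ahead of the robot, y to its left, z up, the work surface at z = 0. Lengths are in mm, angles in rad, forces in N, time in s.
With the tool pointing down it reaches from about 400 to 825 mm from the base axis. Payload 7 kg.
Tool frame: the origin (TCP) lies at the very end of the fingers, on their centre line; the grasp point (between the pads) lies 19 mm behind it; z points along the fingers, y is the line along which they close (so a half turn about z gives the same grasp; the last joint's range is limited). The gripper opens to 88 mm and grips with 3 to 60 N. Pads are 19 mm wide; open, the fingers measure 130 mm over their backs; the gripper's body (78 mm by 193 mm) begins 47 mm behind the grasp point.
Start: joints at [1.407, 0.359, 0.012, 0, -1.224, -0.288], TCP at [294.7, 607.245, 195.861] pointing down, gripper open.
Joint ranges: [-3.07, 3.07], [-1.43, 2.12], [-1.02, 1.25], [-3.03, 1.67], [-3.05, -0], [-3.03, 3.03]. Speed limits (rad/s): [2.39, 2.39, 3.01, 3.14, 3.14, 3.14].

## Interface

Orientations are given as a rotation vector (axis times angle).
In Python, from plant import * gives the robot as it stands.
- The arm moves only by the tool servo_tool, never from a script. Its argument "increments" is a list of rows, each a list of 6 numbers: the shift along the tool's x, y, z in mm, then the turn, a rotation vector about the tool's x, y, z in degrees. A call has 1 to 5 rows; each row is the pose to reach, as a shift and turn from the pose commanded when the call began, along the tool's axes at that moment; what a row does not reach only later rows make up. A row lasts 1/10 s, in which the tool goes at most 50 mm and 8.59 degrees, less where a joint would pass 70% of its speed; a pose out of reach is approached as far as the arm can. A call with a gripper value outside its range is refused whole. "gripper" is the finger opening in mm, from 0 to 87.6, set as the call begins (left out, the last holds). The fingers move at their own pace and stop on an object; "squeeze" is the grip in N (left out, the last holds). Time passes only in rows, so rows that repeat a pose let the fingers close. It gives the time, the measured TCP pose, the force, the opening and the grip force at its end, in the units of the state.
- sense(): the state, without advancing time (a new reading comes with each control period).
- camera(name): name is "scene" or "top" or "wrist"; returns (picture, depth): 420x560x3 uint8, blue, green, red; 420x560 float32, mm along the optical axis (not along the pixel's ray), 0 where there is no reading.
- camera_model(name): a dict with "camera_matrix" (3x3 intrinsics, pixels), "k1" (the pictures are not rectified: a ray, as slopes to the right and down, at radius r is drawn at 1 + k1 r^2 times it, then the intrinsics apply), "origin" and "orientation" of the camera in the world. Camera axes: x right, y up, looking along -z (the intrinsics and any distortion apply to the point x, -y, -z); pixel columns grow to the right and rows downward; lengths in mm; the calibration is good to about 2 mm. A picture is of the moment at which its call begins: read the wrist's pose just before it. camera_model takes no time and is no camera call; for the wrist camera it gives the pose at the moment of the call.
- hand_in(): hands the job in; it is judged then, once.
Trained networks look in the newest picture that a camera, given by its name, has taken for a name from the list of things; names that differ only in an ending like _2 or _b are one class to them, and where a whole thing is asked for, a point or a joint stands for the part that bears it (a point fixed in the world has none). Each returns a list of dicts, best first, with "confidence" (0 to 1); they miss things now and then, are a little off and sometimes report something else, mostly with a low value. They report only what shows in the picture. A call takes as long as a camera call. They do not tell look-alikes from the thing itself.
- cut_out(label, camera): "region" (420x560 bool, what is visible of it) and "rect" ([centre column, centre row, width, height] in pixels, round what is visible of it).
The state is a dict: "time_s": time; "q": joint angles; "qd": joint speeds; "effort": joint torques, N m; "tool_pos": TCP position; "tcp_rot": TCP orientation; "contact_force": force on the tool from outside, world axes, zero at the start; "ft_torque": the same for the moment, N m; "opening": finger opening in mm; "finger_force": force on a finger pad.
Only numpy, scipy, OpenCV 4.12 (cv2) and the standard library are available. Lean on these libraries where they do the work, as an engineer would, in place of code of your own. Each camera call takes 0.05 s, during which the arm holds its last target. There are 200 camera calls.

## Working session

There is one attempt and no reset: what is moved stays moved. The work goes in short steps, Python scripts to look and compute and a tool call to move; the robot and the scene stay as the last step left them, time stands still between calls to the robot, and variables do not carry over. Pictures are saved under pics/ and viewed, at most 14 in all, crops included, and the job is handed in when it is done.

Besides the shell and the picture viewer there is one more tool, called after "Request:" as name(argument=value, ...) on one line, values as JSON. servo_tool: Moves the arm, as the interface text tells. Its arguments: {"type":"object","properties":{"increments":{"type":"array"},"gripper":{"type":"number"},"squeeze":{"type":"number"}},"required":["increments"]}

```bash
ls; mkdir -p pics
python3 - <<'E'
from plant import *
import cv2
for n in ("scene","top"):
    p,d=camera(n); cv2.imwrite(f"pics/{n}0.png",p); m=camera_model(n); print(n,m)
print(sense())
E
```

```text
pics
scene {'camera_matrix': array([[524.55047769,   0.        , 280.11481247],
       [  0.        , 524.55047769, 207.96503192],
       [  0.        ,   0.        ,   1.        ]]), 'k1': -0.0866103654965487, 'origin': array([-270.08307645, -446.949445  ,  721.20131692]), 'orientation': array([ 0.85754409, -0.47760759, -0.97437417])}
top {'camera_matrix': array([[385.63341966,   0.        , 285.13985338],
       [  0.        , 385.63341966, 207.86209509],
       [  0.        ,   0.        ,   1.        ]]), 'k1': 0.03566453696100055, 'origin': array([320.29148418,  49.64468609, 885.90518764]), 'orientation': array([ 0.1696621 , -0.18673385, -1.61174683])}
{'time_s': 0.1, 'q': array([ 1.40706751e+00,  3.59307440e-01,  1.11889957e-02, -2.77309958e-04,
       -1.22411369e+00, -2.88104991e-01]), 'qd': array([ 0.00060585, -0.00076047,  0.00300672,  0.00052741,  0.00014799,
       -0.00165842]), 'effort': array([-9.89323671e-04, -5.84162378e+01,  2.93752509e+01,  7.01550186e+00,
        1.01575954e-02, -6.23212850e-05]), 'tool_pos': array([294.54476483, 606.82994464, 195.04386683]), 'tcp_rot': array([ 3.06031643e+00, -7.03536783e-01, -2.68493797e-04]), 'contact_force': array([ 0.20271934, -0.26031296, -0.35584127]), 'ft_torque': array([ 0.01549256, -0.01915304, -0.07333264]), 'finger_force': 0.0, 'opening': 87.72009285168109}
```

View pics/scene0.png

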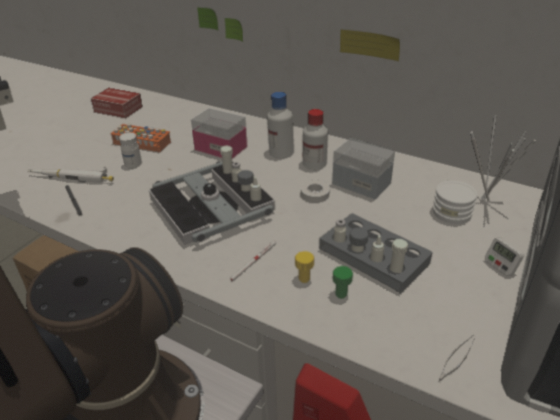

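View pics/top0.png

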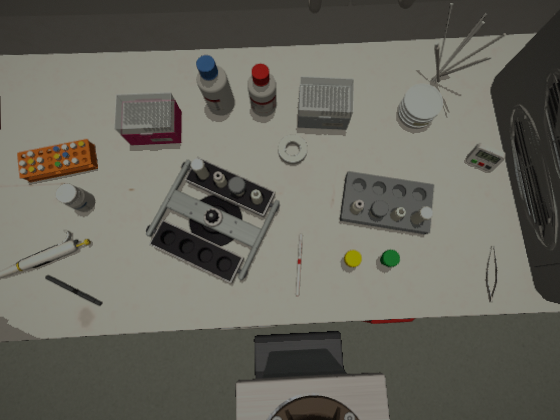

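The scene picture shows the rotor at (212,200) with its loaded row behind, and the rack at (375,250). The yellow (304,265) and green (342,280) wide-cap look-alikes stand in front of the rack. In the top view the rotor is at (212,216) and the rack at (387,203).

```bash
cat > h.py <<'E'
from plant import *
import numpy as np, cv2
from scipy.spatial.transform import Rotation as R
def rays(m,uv):
    K=m["camera_matrix"];uv=np.atleast_2d(uv).astype(float)
    d=np.c_[(uv[:,0]-K[0,2])/K[0,0],(uv[:,1]-K[1,2])/K[1,1]]
    s=d.copy()
    for _ in range(8): s=d/(1+m["k1"]*(s**2).sum(1,keepdims=True))
    return np.c_[s[:,0],-s[:,1],-np.ones(len(s))]@R.from_rotvec(m["orientation"]).as_matrix().T
def atz(m,uv,z):
    r=rays(m,uv);o=m["origin"];return o+r*((z-o[2])/r[:,2])[:,None]
def cloud(m,uv,d):
    return m["origin"]+rays(m,uv)*np.asarray(d).reshape(-1,1)
def proj(m,P):
    c=(np.atleast_2d(P)-m["origin"])@R.from_rotvec(m["orientation"]).as_matrix()
    s=np.c_[c[:,0],-c[:,1]]/-c[:,2:3]; s=s*(1+m["k1"]*(s**2).sum(1,keepdims=True))
    K=m["camera_matrix"];return s*[K[0,0],K[1,1]]+[K[0,2],K[1,2]]
E
python3 - <<'E'
from h import *
S,T=camera_model("scene"),camera_model("top")
p,d=camera("top");q,e=camera("scene")
a=cv2.resize(p[150:290,140:285],None,fx=2.75,fy=2.75,interpolation=2)
b=cv2.resize(p[160:250,325:450],None,fx=3.2,fy=3.2,interpolation=2)
c=cv2.resize(q[140:245,145:280],None,fx=2.9,fy=2.9,interpolation=2)
f=cv2.resize(q[210:290,310:440],None,fx=3,fy=3,interpolation=2)
o=np.zeros((600,800,3),np.uint8)
for im,x,y in((a,0,0),(b,400,0),(c,0,300),(f,400,300)):
    h,w=min(im.shape[0],300 if y or x else 300),min(im.shape[1],400);o[y:y+h,x:x+w]=im[:h,:w]
o=np.clip(o*1.8,0,255).astype(np.uint8)
cv2.imwrite("pics/crops.png",o)
for l in("sample_rack","rotor","vial_tall","vial_crimp","vial_wide","vial_dropper"):
  for n,m,dd in(("top",T,d),("scene",S,e)):
    for r in cut_out(l,n)[:5]:
        v,u=np.nonzero(r["region"]);z=dd[v,u];k=z>0
        P=cloud(m,np.c_[u,v][k],z[k]) if k.any() else np.zeros((1,3))
        hi=P[P[:,2]>np.percentile(P[:,2],70)]
        print(l,n,round(r["confidence"],2),np.round(r["rect"]),np.median(P,0).round(),"top",np.median(hi,0).round(),P[:,2].max().round())
E
```

```text
sample_rack scene 0.97 [375. 250. 110.  78.] [ 493. -213.   34.] top [ 507. -202.   36.] 96.0
rotor top 0.62 [212. 220. 136. 122.] [487. 199.  35.] top [487. 197.  40.] 99.0
rotor scene 0.8 [213. 203. 124.  81.] [476. 185.  36.] top [462. 191.  41.] 65.0
vial_tall scene 0.72 [398. 256.  18.  32.] [ 470. -262.   73.] top [ 475. -260.   95.] 99.0
vial_tall scene 0.22 [376. 250.  18.  22.] [ 482. -217.   55.] top [ 485. -217.   69.] 86.0
vial_crimp top 0.67 [357. 207.  19.  15.] [ 505. -121.   59.] top [ 508. -126.   74.] 77.0
vial_crimp scene 0.82 [339. 231.  11.  17.] [ 502. -129.   55.] top [ 505. -128.   73.] 79.0
vial_wide top 0.84 [390. 257.  21.  20.] [ 389. -181.   59.] top [ 391. -184.   61.] 64.0
vial_wide top 0.64 [353. 258.  17.  17.] [ 395. -103.   59.] top [ 396. -103.   61.] 64.0
vial_wide top 0.55 [379. 209.  15.  15.] [ 497. -168.   69.] top [ 498. -172.   71.] 74.0
vial_wide scene 0.92 [343. 281.  20.  26.] [ 382. -188.   54.] top [ 388. -186.   62.] 64.0
vial_wide scene 0.92 [306. 266.  24.  30.] [ 386. -109.   55.] top [ 393. -106.   62.] 65.0
vial_wide scene 0.85 [361. 240.  18.  20.] [ 489. -172.   68.] top [ 497. -170.   72.] 75.0
vial_wide scene 0.55 [245. 184.  19.  22.] [557. 133.  71.] top [563. 138.  78.] 83.0
vial_dropper top 0.7 [397. 212.  18.  16.] [ 486. -210.   57.] top [ 487. -212.   69.] 87.0
vial_dropper scene 0.71 [377. 246.  15.  26.] [ 482. -217.   57.] top [ 485. -216.   70.] 89.0
```

View pics/crops.png

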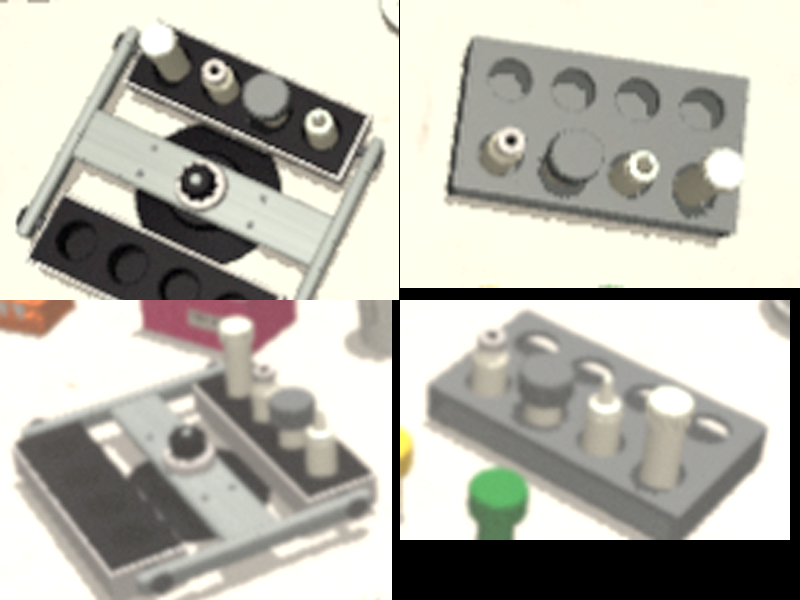

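The crops show both rows clearly. Going from +y to −y:
- **Rack:** crimp, wide, dropper, tall.
- **Loaded row:** tall, crimp, wide, dropper.
- **New row needed:** dropper (+69), wide (+23), crimp (−23), tall (−69).

These could be mistaken for vial_wide, with top-view pixels:
- Rack grey cap at (380,208): this is the one I want.
- Twin in the rotor at (237,184): stays where it is.
- Green at (390,258) and yellow at (353,258): look-alikes.

The crop confirms the grey cap in the rack.

```bash
cat > fit.py <<'E'
from h import *
from scipy.optimize import least_squares
T=camera_model("top")
ca=lambda x,y:(140+x/2.75,150+y/2.75); cb=lambda x,y:(325+(x-400)/3.2,160+y/3.2)
rot=[(ca(158,40),100,82,69),(ca(213,68),80,82,23),(ca(266,88),76,82,-23),(ca(319,118),92,82,-69),
 (ca(78,240),40,-82,69),(ca(130,263),40,-82,23),(ca(182,287),40,-82,-23),(ca(202,182),62,0,0)]
rack=[(cb(510,78),34,28,69),(cb(573,88),34,28,23),(cb(637,98),34,28,-23),(cb(703,107),34,28,-69),
 (cb(511,141),74,-28,69),(cb(575,152),70,-28,23),(cb(645,163),86,-28,-23),(cb(725,168),94,-28,-69)]
for n,L in(("rotor",rot),("rack",rack)):
    W=np.array([atz(T,u,z)[0,:2] for u,z,_,_ in L]);M=np.array([l[2:] for l in L],float)
    f=lambda p:(M@np.array([[np.cos(p[2]),np.sin(p[2])],[-np.sin(p[2]),np.cos(p[2])]])+p[:2]-W).ravel()
    s=least_squares(f,[*W.mean(0),0],loss="soft_l1",f_scale=3);print(n,s.x[:2].round(1),np.degrees(s.x[2]).round(2));print(f(s.x).reshape(-1,2).round(1).tolist())
    M2=np.array([[-82 if n=="rotor" else -28,y] for y in(69,23,-23,-69)],float)
    p=s.x;print((M2@np.array([[np.cos(p[2]),np.sin(p[2])],[-np.sin(p[2]),np.cos(p[2])]])+p[:2]).round(1).tolist())
E
python3 fit.py
python3 - <<'E'
from h import *
m=camera_model("wrist");s=sense()
t=R.from_rotvec(s["tcp_rot"]);print(t.as_matrix().round(3))
print("cam in tool",t.inv().apply(m["origin"]-s["tool_pos"]).round(1),(t.inv()*R.from_rotvec(m["orientation"])).as_matrix().round(3),m["camera_matrix"][0,0],m["k1"])
E
```

```text
rotor [500.9 196. ] -27.33
[[1.3, 0.4], [-1.7, -1.4], [-5.5, -1.1], [4.4, 0.2], [-0.2, -0.7], [-0.8, -0.1], [-0.7, 0.3], [3.0, 3.3]]
[[459.8, 295.0], [438.7, 254.1], [417.5, 213.2], [396.4, 172.4]]
rack [ 520.2 -197.9] -12.61
[[0.0, 0.8], [-0.4, 0.3], [-0.9, 0.1], [-2.0, 1.2], [1.0, 0.9], [-0.3, -0.6], [2.8, -4.3], [0.2, -0.2]]
[[507.9, -124.5], [497.9, -169.4], [487.8, -214.3], [477.8, -259.1]]
[[ 0.9   -0.437  0.   ]
 [-0.437 -0.9    0.   ]
 [ 0.    -0.    -1.   ]]
cam in tool [  64.7   -0.9 -189.1] [[ 0.001  0.97   0.245]
 [ 1.    -0.001 -0.   ]
 [-0.     0.245 -0.97 ]] 297.5887327610991 -0.05500477232284245
```

```bash
cat > plan.py <<'E'
# usage: plan.py x y z yawdeg [more waypoints x y z yaw ...] -> increments per call (tool axes), tool pointing down
from h import *; import sys, math
s=sense();p=s["tool_pos"];t=R.from_rotvec(s["tcp_rot"])
print("t",s["time_s"],"at",p.round(1),"opening",round(s["opening"],1),"yaw",np.degrees(np.arctan2(t.as_matrix()[1,0],t.as_matrix()[0,0])).round(1))
a=[float(x) for x in sys.argv[1:]]
for x,y,z,w in zip(*[iter(a)]*4):
    g=np.array([x,y,z]);G=R.from_euler("Z",w,degrees=True)*R.from_rotvec([np.pi,0,0])
    D=(t.inv()*G).as_rotvec(degrees=True)
    n=max(1,math.ceil(max(np.linalg.norm(g-p)/240,np.linalg.norm(D)/40)))
    p0,t0=p,t
    for k in range(1,n+1):
        pk=p0+(g-p0)*k/n;tk=t0*R.from_rotvec(D*k/n,degrees=True)
        inc=t.inv().apply(pk-p);rr=(t.inv()*tk).as_rotvec(degrees=True)
        print("  call",inc.round(1).tolist(),rr.round(1).tolist(),"len",np.linalg.norm(inc).round());p,t=pk,tk
E
python3 plan.py 488 -190 230 -102.6
```

```text
t 0.8 at [294.7 607.3 195.9] opening 87.6 yaw -25.9
  call [130.5, 158.2, -8.5] [-0.0, 0.0, 19.2] len 205.0
  call [175.2, 106.6, -8.5] [-0.0, 0.0, 19.2] len 205.0
  call [200.5, 43.1, -8.5] [-0.0, 0.0, 19.2] len 205.0
  call [203.5, -25.2, -8.5] [-0.0, 0.0, 19.2] len 205.0
```

Request:
servo_tool(increments=[[26,32,-2,0,0,4],[52,63,-4,0,0,8],[78,95,-6,0,0,12],[104,126,-8,0,0,16],[130,158,-8.5,0,0,19.2]], gripper=60, squeeze=12)

```text
time_s: 1.3
tool_pos: [343.0, 406.9, 204.7]
tcp_rot: [-2.899, 1.208, -0.0]
contact_force: [1.2, -0.1, 0.6]
opening: 60.8
finger_force: 0.0
```

Request:
servo_tool(increments=[[35,21,-2,0,0,4],[70,42,-4,0,0,8],[105,64,-6,0,0,12],[140,85,-8,0,0,16],[175,107,-8.5,0,0,19.2]])

```text
time_s: 1.8
tool_pos: [390.7, 207.4, 213.5]
tcp_rot: [-2.657, 1.674, -0.0]
contact_force: [0.8, -0.1, -0.5]
opening: 59.7
finger_force: 0.0
```

Request:
servo_tool(increments=[[40,9,-2,0,0,4],[80,18,-4,0,0,8],[120,26,-6,0,0,12],[160,35,-8,0,0,16],[200,43,-8.5,0,0,19.2]])

```text
time_s: 2.3
tool_pos: [438.7, 8.4, 222.1]
tcp_rot: [-2.34, 2.093, -0.001]
contact_force: [1.5, 0.5, -0.5]
opening: 60.1
finger_force: 0.0
```

Request:
servo_tool(increments=[[40,-5,-2,0,0,4],[81,-10,-4,0,0,8],[122,-15,-6,0,0,12],[163,-20,-8,0,0,16],[203,-25,-8.5,0,0,19.2]])

```text
time_s: 2.8
tool_pos: [486.7, -190.7, 230.4]
tcp_rot: [-1.958, 2.455, -0.001]
contact_force: [1.0, 0.5, -0.0]
opening: 59.9
finger_force: 0.0
```

Run:
```python
from h import *
print(sense()["tool_pos"],sense()["tcp_rot"])
m=camera_model("wrist");p,d=camera("wrist");cv2.imwrite("pics/w1.png",p)
rows=[[507.9,-124.5],[497.9,-169.4],[487.8,-214.3],[477.8,-259.1]]
print(m["origin"])
for r,z in zip(rows,(74,70,86,94)): print(proj(m,[*r,z]).round())
for l in("vial_tall","vial_crimp","vial_wide","vial_dropper"):
    for r in cut_out(l,"wrist")[:2]:
        v,u=np.nonzero(r["region"]);z=d[v,u];k=z>0;P=cloud(m,np.c_[u,v][k],z[k])
        hi=P[P[:,2]>P[:,2].max()-14];c=(hi.min(0)+hi.max(0))/2
        print(l,round(r["confidence"],2),np.round(r["rect"]),P[:,2].max().round(),c.round(1),np.median(hi,0).round(1))
```

```text
[ 486.66235853 -190.73320916  230.39867649] [-1.95832781e+00  2.45548063e+00 -1.16369454e-03]
[ 471.44092455 -253.44601507  419.53985349]
[[270. 244.]]
[[270. 207.]]
[[270. 171.]]
[[269. 129.]]
vial_tall 0.65 [271. 129.  28.  27.] 97.0 [ 477.2 -258.5   94.2] [ 477.4 -258.7   94.2]
vial_crimp 0.56 [270. 237.  17.  31.] 76.0 [ 507.6 -125.4   71.6] [ 507.4 -126.3   74. ]
vial_wide 0.78 [353. 174.  37.  28.] 63.0 [ 390.4 -184.8   55.9] [ 390.6 -185.6   60.2]
vial_wide 0.77 [270. 204.  33.  29.] 73.0 [ 497.3 -170.5   65.9] [ 496.8 -171.3   70.1]
vial_dropper 0.7 [271. 168.  23.  19.] 87.0 [ 487.3 -214.7   80.3] [ 487.  -215.7   80.9]
```

View pics/w1.png

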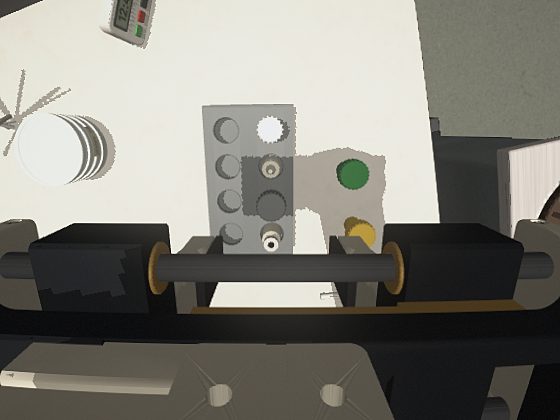

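The wrist view shows the rack's near row in column 270: crimp (270,240), wide (270,205), dropper (270,168), tall (270,129). Green is at (353,174) and yellow at (361,235). This agrees with the fit to about 1 mm.

```bash
python3 plan.py 477.5 -258.9 140 -102.6 477.5 -258.9 45 -102.6
```

```text
t 3.05 at [ 486.1 -188.9  229.7] opening 59.9 yaw -102.7
  call [70.2, -7.1, 89.7] [0.0, 0.0, -0.1] len 114.0
  call [0.0, -0.0, 95.0] [0.0, 0.0, 0.0] len 95.0
```

Request:
servo_tool(increments=[[25,-2,30,0,0,0],[50,-5,60,0,0,0],[70,-7,89.5,0,0,0],[70,-7,89.5,0,0,0]])

```text
time_s: 3.45
tool_pos: [475.0, -258.0, 136.6]
tcp_rot: [1.96, -2.451, -0.008]
contact_force: [0.5, 1.1, -0.2]
opening: 60.3
finger_force: 0.0
```

```bash
python3 plan.py 477.5 -258.9 45 -102.6; python3 plan.py
python3 - <<'E'
from h import *
from h import *
m=camera_model("wrist");p,d=camera("wrist")
r=cut_out("vial_tall","wrist")[0];v,u=np.nonzero(r["region"]);z=d[v,u];k=z>0;P=cloud(m,np.c_[u,v][k],z[k])
hi=P[P[:,2]>P[:,2].max()-10];print(r["rect"],((hi.min(0)+hi.max(0))/2).round(1),P[:,2].max())
E
```

```text
t 3.45 at [ 475.  -258.   136.6] opening 60.3 yaw -102.7
  call [0.3, -3.2, 91.6] [0.4, 0.0, -0.1] len 92.0
t 3.45 at [ 475.  -258.   136.6] opening 60.3 yaw -102.7
[271.3, 204.8, 35.0, 48.1] [ 477.3 -259.2   91.4] 96.30305983364326
```

Request:
servo_tool(increments=[[0,-1,40,0,0,0],[0,-1,75,0,0,0],[0,-1,75,0,0,0],[0,-1,75,0,0,0]])

```text
time_s: 3.95
tool_pos: [480.0, -258.4, 67.1]
tcp_rot: [-1.965, 2.451, -0.002]
contact_force: [0.3, -0.0, 0.3]
opening: 60.2
finger_force: 0.0
```

```bash
python3 plan.py 477.5 -258.9 45 -102.6
```

```text
t 3.95 at [ 480.  -258.4   67.1] opening 60.2 yaw -102.6
  call [1.1, 2.4, 22.1] [-0.1, -0.0, 0.0] len 22.0
```

Request:
servo_tool(increments=[[0.5,2,22,0,0,0],[0.5,2,22,0,0,0],[0.5,2,22,0,0,0],[0.5,2,22,0,0,0]])

```text
time_s: 4.35
tool_pos: [478.1, -259.1, 45.4]
tcp_rot: [-1.962, 2.451, -0.004]
contact_force: [-0.1, -0.0, -0.4]
opening: 60.1
finger_force: 0.0
```

Request:
servo_tool(increments=[[0,0,0,0,0,0],[0,0,0,0,0,0],[0,0,0,0,0,0],[0,0,0,0,0,0],[0,0,0,0,0,0]], gripper=15, squeeze=12)

```text
time_s: 4.85
tool_pos: [476.7, -259.0, 43.3]
tcp_rot: [1.962, -2.453, -0.0]
contact_force: [0.8, -0.1, -0.3]
opening: 26.0
finger_force: 12.3
```

Request:
servo_tool(increments=[[0,0,-25,0,0,0],[0,0,-70,0,0,0],[0,0,-115,0,0,0],[0,0,-115,0,0,0],[0,0,-115,0,0,0]])

```text
time_s: 5.35
tool_pos: [477.3, -258.9, 159.5]
tcp_rot: [-1.961, 2.452, -0.003]
contact_force: [-0.6, 0.3, -1.0]
opening: 25.9
finger_force: 12.0
```

```bash
python3 plan.py 445 265 235 -117.3
```

```text
t 5.35 at [ 477.3 -258.9  159.5] opening 25.9 yaw -102.7
  call [-168.0, 48.8, -25.2] [-0.0, 0.0, 4.9] len 177.0
  call [-163.3, 62.9, -25.2] [-0.0, 0.0, 4.9] len 177.0
  call [-157.3, 76.6, -25.2] [-0.0, 0.0, 4.9] len 177.0
```

Request:
servo_tool(increments=[[-34,10,-5,0,0,1],[-70,20,-10,0,0,2],[-105,30,-15,0,0,3],[-140,40,-20,0,0,4],[-168,49,-25,0,0,4.9]])

```text
time_s: 5.85
tool_pos: [464.6, -82.8, 182.1]
tcp_rot: [1.854, -2.534, -0.002]
contact_force: [0.7, 0.5, -0.6]
opening: 25.7
finger_force: 12.0
```

Request:
servo_tool(increments=[[-34,13,-5,0,0,1],[-68,26,-10,0,0,2],[-102,39,-15,0,0,3],[-136,52,-20,0,0,4],[-163,63,-25,0,0,4.9]])

```text
time_s: 6.35
tool_pos: [453.9, 91.5, 207.2]
tcp_rot: [1.744, -2.61, -0.001]
contact_force: [0.6, -0.6, -0.4]
opening: 25.9
finger_force: 12.0
```

Request:
servo_tool(increments=[[-34,16,-5,0,0,1],[-80,38,-13,0,0,2.5],[-120,58,-19,0,0,4],[-150,73,-24,0,0,4.9],[-157,76.5,-25,0,0,4.9]])

```text
time_s: 6.85
tool_pos: [443.7, 267.2, 232.0]
tcp_rot: [1.634, -2.681, 0.001]
contact_force: [-0.4, -0.8, -0.6]
opening: 25.5
finger_force: 12.0
```

Run:
```python
from h import *
s=sense();print(s["tool_pos"],s["tcp_rot"],s["opening"])
m=camera_model("wrist");p,d=camera("wrist")
np.savez("w2.npz",p=p,d=d,**m)
g=np.clip(p[:330].astype(float)*2.2,0,255).astype(np.uint8).copy()
g=cv2.resize(g,None,fx=1.42,fy=1.42,interpolation=2)
c,sn=np.cos(np.radians(-27.33)),np.sin(np.radians(-27.33))
for x in(-82,82):
  for y in(69,23,-23,-69):
    uv=proj(m,[500.9+c*x-sn*y,196+sn*x+c*y,40])[0];print(x,y,uv.round());cv2.circle(g,tuple(int(1.42*a) for a in uv),2,(0,0,255),-1)
cv2.imwrite("pics/w2.png",g)
```

```text
[443.67222728 267.24865335 231.9763822 ] [ 1.63414315e+00 -2.68070487e+00  7.62999328e-04] 25.531138984754975
-82 69 [274. 208.]
-82 23 [274. 174.]
-82 -23 [274. 137.]
-82 -69 [274.  99.]
82 69 [151. 208.]
82 23 [147. 174.]
82 -23 [144. 138.]
82 -69 [141. 100.]
```

View pics/w2.png

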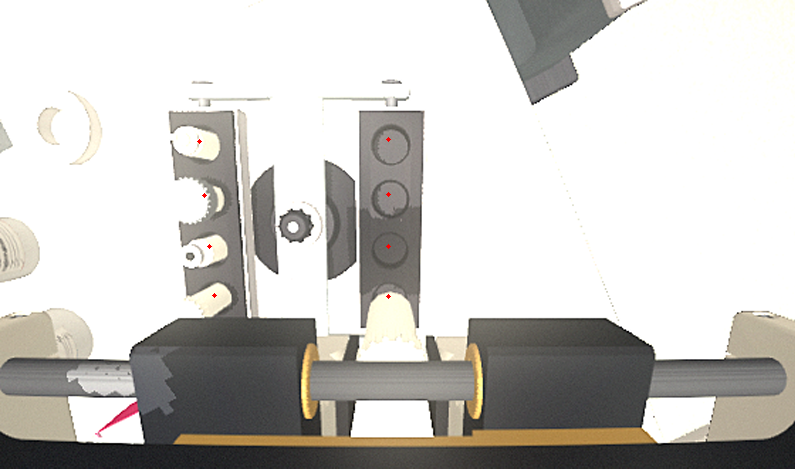

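The view shows three empty bores at display (391,145), (390,199) and (390,249), a few pixels off my dots along the row. I'll measure them precisely.

Run:
```python
from h import *
f=np.load("w2.npz");m={k:f[k] for k in("camera_matrix","k1","origin","orientation")};p,d=f["p"],f["d"]
g=cv2.cvtColor(p,cv2.COLOR_BGR2GRAY)[60:215,240:320]
g=cv2.createCLAHE(4,(4,4)).apply(cv2.resize(g,None,fx=4,fy=4,interpolation=2))
C=cv2.HoughCircles(g,cv2.HOUGH_GRADIENT,1.5,100,param1=80,param2=25,minRadius=42,maxRadius=62)[0]
o=cv2.cvtColor(g,cv2.COLOR_GRAY2BGR)
for x,y,r in C:
    cv2.circle(o,(int(x),int(y)),int(r),(0,0,255),1)
    uv=(240+(x-1.5)/4,60+(y-1.5)/4);print(np.round(uv,1),round(r/4,1),atz(m,uv,40)[0].round(1))
cv2.imwrite("pics/w3.png",np.rot90(o))
v,u=np.mgrid[85:200,258:262];P=cloud(m,np.c_[u.ravel(),v.ravel()],d[85:200,258:262]);print("face z",np.percentile(P[:,2],[10,50,90]))
v,u=np.mgrid[150:165,205:212];P=cloud(m,np.c_[u.ravel(),v.ravel()],d[150:165,205:212]);print("knob",np.median(P,0))
# buckets' side edges of the face: columns where depth z crosses 35
for v in(95,118,155):
    u=np.arange(240,320);Z=cloud(m,np.c_[u,0*u+v],d[v,240:320])[:,2];k=u[(Z>35)&(Z<46)];print(v,k.min(),k.max(),atz(m,[[k.min(),v],[k.max(),v]],40).round(1).tolist())
```

```text
[274.7 139.3] 13.6 [417.7 216.2  40. ]
[274.7 100.7] 14.0 [396.5 175.1  40. ]
[274.3 173.4] 11.1 [437.7 254.1  40. ]
[262.7 195.9] 14.8 [464.8 273.4  40. ]
[257.1 118.7] 14.0 [425.6 184.   40. ]
[308.1 210.2] 12.8 [420.4 317.9  40. ]
[276.6  64.7] 13.2 [375.6 139.4  40. ]
[309.2 131.1] 12.0 [374.8 226.8  40. ]
[310.7 102.6] 14.4 [358.3 197.1  40. ]
[240.6  83.4] 12.3 [423.9 138.4  40. ]
face z [39.18754002 40.17666833 41.29558031]
knob [497.649908   197.6385594   62.47729185]
95 250 300 [[420.1, 155.4, 40.0], [366.1, 183.2, 40.0]]
118 251 299 [[431.8, 179.8, 40.0], [379.1, 206.9, 40.0]]
155 251 297 [[453.2, 219.7, 40.0], [401.4, 246.4, 40.0]]
```

View pics/w3.png

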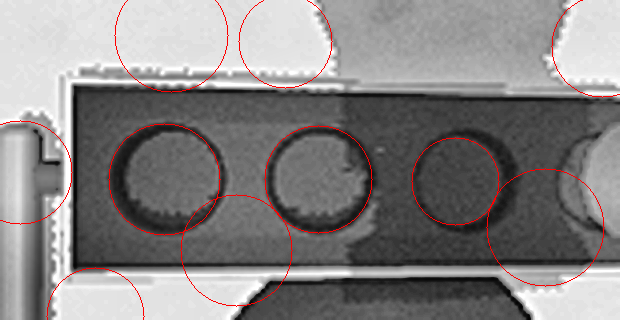

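```bash
python3 plan.py 396.6 175.2 90 -117.3
```

```text
t 6.9 at [443.7 266.7 231.8] opening 25.9 yaw -117.3
  call [102.6, -0.1, 142.1] [0.0, -0.1, 0.0] len 175.0
```

Request:
servo_tool(increments=[[28,0,38,0,0,0],[56,0,77,0,0,0],[84,0,116,0,0,0],[102.5,0,142,0,0,0],[102.5,0,142,0,0,0]])

```text
time_s: 7.4
tool_pos: [393.0, 167.9, 87.2]
tcp_rot: [1.624, -2.679, 0.002]
contact_force: [-0.8, -0.2, -0.3]
opening: 25.8
finger_force: 12.0
```

Request:
servo_tool(increments=[[0,0,0,0,0,0],[0,0,0,0,0,0]])

```text
time_s: 7.6
tool_pos: [398.1, 173.9, 92.0]
tcp_rot: [-1.632, 2.683, 0.0]
contact_force: [-0.6, 0.8, -0.6]
opening: 25.9
finger_force: 12.0
```

Run:
```python
from h import *
for i in range(3): s=sense();print(s["tool_pos"].round(1))
m=camera_model("wrist");p,d=camera("wrist");print(sense()["tool_pos"].round(1))
g=np.clip(p.astype(float)*2.5,0,255).astype(np.uint8)[60:320,170:400]
g=cv2.resize(g,None,fx=3,fy=3,interpolation=2)[:600]
def ring(c,r,z,col):
    a=np.linspace(0,6.28,40);q=(proj(m,np.c_[c[0]+r*np.cos(a),c[1]+r*np.sin(a),0*a+z])-[170,60])*3
    cv2.polylines(g,[q.astype(int)],True,col,1)
ring((396.6,175.2),15.5,40,(0,0,255))
ring((417.6,216.3),15.5,40,(255,0,255))
t=s["tool_pos"];ring(t,12,t[2]-30,(0,255,0));ring(t,13.5,t[2]+49,(255,255,0))
cv2.imwrite("pics/w4.png",g)
```

```text
[398.1 173.9  92. ]
[398.1 173.9  92. ]
[398.1 173.9  92. ]
[398.1 174.2  92.1]
```

View pics/w4.png

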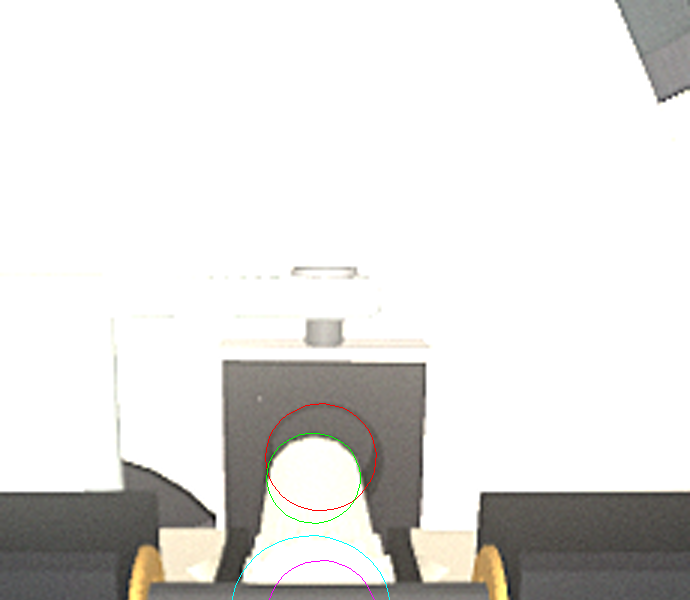

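The picture shows the tall vial hanging straight, with its foot at (314,450) display. The bore ring centres near (322,455) on a bucket face spanning columns 224–426. The vial needs a shift of about 2 mm.

```bash
python3 plan.py 396 175 53 -117.3
```

```text
t 7.65 at [398.1 174.2  92.1] opening 25.7 yaw -117.4
  call [0.3, 2.3, 39.1] [-0.0, 0.1, -0.1] len 39.0
```

Request:
servo_tool(increments=[[0.3,2.3,0,0,0,0],[0.3,2.3,10,0,0,0],[0.3,2.3,20,0,0,0],[0.3,2.3,30,0,0,0],[0.3,2.3,37,0,0,0]])

```text
time_s: 8.15
tool_pos: [394.5, 173.8, 53.0]
tcp_rot: [1.632, -2.683, 0.001]
contact_force: [-0.2, 0.3, -0.3]
opening: 25.6
finger_force: 12.0
```

Request:
servo_tool(increments=[[0,0,0,0,0,0],[0,0,0,0,0,0],[0,0,0,0,0,0]])

```text
time_s: 8.45
tool_pos: [395.3, 174.4, 54.6]
tcp_rot: [-1.632, 2.684, 0.0]
contact_force: [-0.6, -0.0, -0.5]
opening: 25.9
finger_force: 12.0
```

Request:
servo_tool(increments=[[0,0,1.5,0,0,0],[0,0,3,0,0,0],[0,0,3,0,0,0],[0,0,3,0,0,0]])

```text
time_s: 8.85
tool_pos: [395.1, 174.2, 51.4]
tcp_rot: [-1.632, 2.684, -0.0]
contact_force: [-0.9, 0.7, -0.9]
opening: 26.0
finger_force: 12.0
```

Request:
servo_tool(increments=[[0,0,0,0,0,0],[0,0,0,0,0,0],[0,0,0,0,0,0],[0,0,0,0,0,0]], gripper=56)

```text
time_s: 9.25
tool_pos: [395.1, 174.3, 51.4]
tcp_rot: [-1.632, 2.684, 0.0]
contact_force: [1.4, -1.1, -0.3]
opening: 51.9
finger_force: 0.0
```

Request:
servo_tool(increments=[[0,0,-20,0,0,0],[0,0,-60,0,0,0],[0,0,-105,0,0,0],[0,0,-140,0,0,0],[0,0,-140,0,0,0]])

```text
time_s: 9.75
tool_pos: [397.4, 176.1, 196.4]
tcp_rot: [-1.629, 2.676, 0.002]
contact_force: [0.6, 0.5, -0.1]
opening: 55.7
finger_force: 0.0
```

```bash
python3 - <<'E'
from h import *
m=camera_model("wrist");p,d=camera("wrist")
for r in cut_out("vial_tall","wrist")[:1]:
    v,u=np.nonzero(r["region"]);z=d[v,u];k=z>0;P=cloud(m,np.c_[u,v][k],z[k]);hi=P[P[:,2]>P[:,2].max()-10]
    print(r["confidence"],r["rect"],((hi.min(0)+hi.max(0))/2).round(1),np.median(hi,0).round(1),P[:,2].max())
E
python3 plan.py 488 -214.8 150 -102.6
```

```text
0.56 [274.5, 192.5, 30.7, 34.2] [395.  173.5  97.4] [394.7 172.7 100. ] 102.27775464909013
t 9.85 at [395.1 174.6 192. ] opening 56.1 yaw -117.4
  call [151.5, -130.8, 20.7] [-0.0, 0.1, -7.4] len 201.0
  call [167.1, -110.2, 20.8] [-0.0, 0.1, -7.4] len 201.0
```

Request:
servo_tool(increments=[[30,-26,4,0,0,-1.5],[67,-58,9,0,0,-3.3],[102,-88,14,0,0,-5],[136,-118,18,0,0,-6.6],[151.5,-131,20.5,0,0,-7.4]])

```text
time_s: 10.35
tool_pos: [440.6, -23.6, 169.0]
tcp_rot: [1.799, -2.571, -0.001]
contact_force: [-0.0, 0.7, -0.1]
opening: 55.7
finger_force: 0.0
```

Request:
servo_tool(increments=[[33,-22,4,0,0,-1.5],[75,-50,9,0,0,-3.4],[114,-75,14,0,0,-5],[150,-99,19,0,0,-6.6],[167,-110,21,0,0,-7.4]])

```text
time_s: 10.85
tool_pos: [486.9, -217.9, 147.2]
tcp_rot: [1.961, -2.45, -0.005]
contact_force: [-0.3, 0.9, 0.6]
opening: 56.2
finger_force: 0.0
```

Request:
servo_tool(increments=[[0,0,20,0,0,0],[0,0,40,0,0,0],[0,0,40,0,0,0],[0,0,40,0,0,0]])

```text
time_s: 11.25
tool_pos: [487.2, -215.1, 109.0]
tcp_rot: [1.963, -2.45, -0.003]
contact_force: [0.6, -0.6, 0.4]
opening: 56.2
finger_force: 0.0
```

```bash
python3 - <<'E'
from h import *
m=camera_model("wrist");p,d=camera("wrist")
for l in("vial_dropper","vial_crimp"):
  for r in cut_out(l,"wrist")[:2]:
    v,u=np.nonzero(r["region"]);z=d[v,u];k=z>0;P=cloud(m,np.c_[u,v][k],z[k]);hi=P[P[:,2]>P[:,2].max()-16]
    print(l,r["confidence"],r["rect"],((hi.min(0)+hi.max(0))/2).round(1),P[:,2].max())
E
python3 plan.py 487.5 -214.8 37.5 -102.6
```

```text
vial_dropper 0.88 [274.0, 207.9, 27.7, 38.1] [ 487.  -215.6   79.8] 87.75071567147566
vial_crimp 0.6 [275.1, 297.5, 24.2, 22.3] [ 482.9 -236.3  232.3] 233.17010289402657
t 11.4 at [ 488.6 -214.9  110.7] opening 56.0 yaw -102.6
  call [0.1, 1.2, 73.2] [-0.1, 0.0, 0.0] len 73.0
```

Request:
servo_tool(increments=[[0.4,1.3,25,0,0,0],[0.4,1.3,55,0,0,0],[0.4,1.3,73,0,0,0],[0.4,1.3,73,0,0,0],[0.4,1.3,73,0,0,0]])

```text
time_s: 11.9
tool_pos: [487.3, -215.2, 37.8]
tcp_rot: [-1.965, 2.451, -0.001]
contact_force: [-0.0, 0.3, 0.6]
opening: 55.7
finger_force: 0.0
```

Request:
servo_tool(increments=[[0,0,0,0,0,0],[0,0,0,0,0,0],[0,0,0,0,0,0],[0,0,0,0,0,0],[0,0,0,0,0,0]], gripper=12, squeeze=14)

```text
time_s: 12.4
tool_pos: [486.7, -215.2, 37.1]
tcp_rot: [-1.964, 2.451, -0.0]
contact_force: [0.1, 0.1, -0.6]
opening: 21.4
finger_force: 0.0
```

Request:
servo_tool(increments=[[0,0,-15,0,0,0],[0,0,-50,0,0,0],[0,0,-90,0,0,0],[0,0,-122,0,0,0],[0,0,-122,0,0,0]])

```text
time_s: 12.9
tool_pos: [489.5, -215.9, 163.9]
tcp_rot: [-1.962, 2.447, -0.01]
contact_force: [0.1, 0.4, -0.8]
opening: 12.4
finger_force: 0.0
```

```bash
python3 plan.py 459.3 296.2 160 -117.3 459.3 296.2 85 -117.3
```

```text
t 12.9 at [ 489.5 -215.9  163.9] opening 12.4 yaw -102.5
  call [-164.4, 46.9, 0.9] [-0.2, 0.0, 4.9] len 171.0
  call [-159.8, 60.8, 1.0] [-0.2, 0.0, 4.9] len 171.0
  call [-154.0, 74.3, 1.1] [-0.2, 0.0, 4.9] len 171.0
  call [0.0, -0.0, 75.0] [-0.0, 0.0, -0.0] len 75.0
```

Run:
```python
from h import *
m=camera_model("wrist");p,d=camera("wrist")
t=sense()["tool_pos"];print(t)
for l in("vial_dropper",):
  for r in cut_out(l,"wrist")[:2]:
    v,u=np.nonzero(r["region"]);z=d[v,u];k=z>0;P=cloud(m,np.c_[u,v][k],z[k]);hi=P[P[:,2]>P[:,2].max()-16]
    print(l,r["confidence"],r["rect"],((hi.min(0)+hi.max(0))/2).round(1),P[:,2].max())
g=np.clip(p.astype(float)*1.8,0,255).astype(np.uint8)[80:340,150:400]
cv2.imwrite("pics/w5.png",cv2.resize(g,None,fx=2.3,fy=2.3,interpolation=2))
```

```text
[ 488.12718386 -215.36963571  161.30556659]
vial_dropper 0.89 [278.4, 192.6, 22.6, 29.9] [ 487.4 -216.    79.7] 87.56519531810994
```

View pics/w5.png

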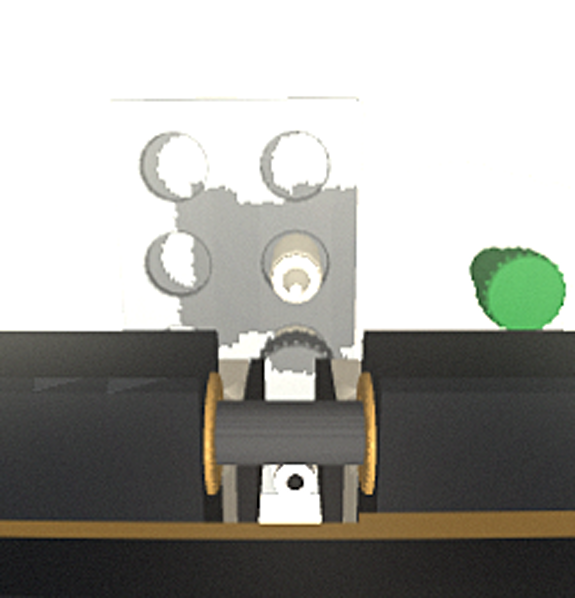

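The dropper is still upright in its hole at (295,275) display and the fingers closed on nothing. I'll measure the finger geometry from depth before trying again.

Run:
```python
from h import *
s=sense();m=camera_model("wrist");p,d=camera("wrist");print(s["tool_pos"],s["opening"])
v,u=np.nonzero(d>0);P=cloud(m,np.c_[u,v],d[v,u])
t=R.from_rotvec(s["tcp_rot"]).inv().apply(P-s["tool_pos"])
for z in range(-110,12,6):
    k=(t[:,2]>=z)&(t[:,2]<z+6)&(abs(t[:,0])<40)&(abs(t[:,1])<60)
    if k.sum()>3:
        q=t[k];print(z,k.sum(),"x",np.percentile(q[:,0],[2,98]).round(),"y-",q[q[:,1]<0][:,1].max().round(1) if (q[:,1]<0).any() else None,"y+",q[q[:,1]>0][:,1].min().round(1) if (q[:,1]>0).any() else None)
```

```text
[ 486.88366936 -215.08913833  159.47917454] 11.904280644961764
-110 1721 x [-26.  38.] y- -0.4 y+ 0.2
-104 591 x [ 9. 38.] y- -9.0 y+ 10.3
-98 98 x [ 3. 13.] y- -9.1 y+ 10.4
-92 98 x [-0. 10.] y- -9.1 y+ 10.4
-86 64 x [-4.  8.] y- -9.1 y+ 10.3
-80 517 x [-7.  4.] y- -5.4 y+ 6.6
-74 46 x [-11.  -1.] y- -5.4 y+ 6.6
-68 4 x [-2. -1.] y- -5.5 y+ 6.7
-62 59 x [-11.  11.] y- -5.5 y+ 6.7
-56 186 x [ 7. 11.] y- -5.5 y+ 6.7
-50 191 x [ 6. 11.] y- -5.7 y+ 6.9
-44 181 x [ 3. 11.] y- -5.5 y+ 6.7
-38 83 x [ 9. 11.] y- -5.7 y+ 6.8
-32 13 x [8. 9.] y- -5.9 y+ 7.1
```

The pads' visible bottom edge is at about z = −35 in the tool frame and the hand body starts at about −102. So the real fingertips sit about 34 mm behind the reported TCP. That also explains the tall vial being held by its cap (26–27 mm) and the dropper being missed. From now on I'll subtract 34 mm from every grasp height.

```bash
python3 plan.py 487 -215.4 4.5 -102.6
```

```text
t 13.05 at [ 486.1 -215.   158.4] opening 11.7 yaw -102.6
  call [0.3, -1.0, 153.9] [0.0, 0.0, -0.0] len 154.0
```

Request:
servo_tool(increments=[[0,0,0,0,0,0],[0,0,20,0,0,0],[0,0,40,0,0,0],[0,0,50,0,0,0],[0,0,50,0,0,0]], gripper=56)

```text
time_s: 13.55
tool_pos: [485.1, -215.0, 106.7]
tcp_rot: [1.962, -2.449, -0.005]
contact_force: [0.7, 0.8, 0.2]
opening: 46.6
finger_force: 0.0
```

```bash
python3 plan.py 487 -215.4 4.5 -102.6
python3 - <<'E'
from h import *
s=sense();m=camera_model("wrist");p,d=camera("wrist")
v,u=np.nonzero(d>0);P=cloud(m,np.c_[u,v],d[v,u])
t=R.from_rotvec(s["tcp_rot"]).inv().apply(P-s["tool_pos"])
k=(abs(t[:,0]-10)<3)&(abs(abs(t[:,1])-38)<9)&(t[:,2]>-70)&(t[:,2]<5)
print(k.sum(),np.percentile(t[k][:,2],[90,98,100]),np.histogram(t[k][:,2],range(-70,6,5))[0])
k=(abs(t[:,0])<40)&(t[:,2]>-115)&(t[:,2]<-95);print(np.histogram(t[k][:,2],range(-115,-94,2)))
E
```

```text
t 13.55 at [ 485.1 -215.   106.7] opening 46.6 yaw -102.6
  call [-0.1, -2.4, 102.2] [0.3, -0.0, 0.0] len 102.0
748 [-39.27523195 -36.49407835 -35.38170723] [  0  30 159 195 138 134  92   0   0   0   0   0   0   0   0]
(array([7500, 3564, 2201, 1561, 1455, 1365, 1271,  927,  627,  110]), array([-115, -113, -111, -109, -107, -105, -103, -101,  -99,  -97,  -95]))
```

Request:
servo_tool(increments=[[0,-1,30,0,0,0],[0,-1,60,0,0,0],[0,-1,85,0,0,0],[0,-1,95,0,0,0],[0,-1,95,0,0,0]])

```text
time_s: 14.1
tool_pos: [487.2, -215.4, 13.3]
tcp_rot: [1.964, -2.45, -0.002]
contact_force: [0.2, -0.1, 0.2]
opening: 56.1
finger_force: 0.0
```

```bash
python3 plan.py 487 -215.4 4 -102.6
```

```text
t 14.1 at [ 487.2 -215.4   13.3] opening 56.1 yaw -102.6
  call [0.0, 0.2, 9.3] [0.1, -0.0, 0.0] len 9.0
```

Request:
servo_tool(increments=[[0,0,4,0,0,0],[0,0,9,0,0,0],[0,0,9,0,0,0]])

```text
time_s: 14.4
tool_pos: [487.8, -215.4, 5.2]
tcp_rot: [-1.964, 2.451, -0.001]
contact_force: [0.5, 0.2, -0.0]
opening: 56.2
finger_force: 0.0
```

Request:
servo_tool(increments=[[0,0,0,0,0,0],[0,0,0,0,0,0],[0,0,0,0,0,0],[0,0,0,0,0,0],[0,0,0,0,0,0]], gripper=12, squeeze=14)

```text
time_s: 14.9
tool_pos: [487.7, -215.4, 5.0]
tcp_rot: [-1.965, 2.451, -0.0]
contact_force: [-1.0, -0.0, 0.8]
opening: 23.6
finger_force: 14.0
```

Request:
servo_tool(increments=[[0,0,0,0,0,0],[0,0,-10,0,0,0],[0,0,-30,0,0,0],[0,0,-70,0,0,0],[0,0,-110,0,0,0]])

```text
time_s: 15.4
tool_pos: [486.9, -215.4, 116.3]
tcp_rot: [1.964, -2.451, -0.002]
contact_force: [1.2, -1.2, -0.7]
opening: 23.4
finger_force: 14.0
```

```bash
python3 plan.py 459 295.5 130 -117.3
```

```text
t 15.4 at [ 486.9 -215.4  116.3] opening 23.4 yaw -102.6
  call [-164.2, 46.2, -4.6] [0.0, -0.0, 4.9] len 171.0
  call [-159.6, 60.0, -4.6] [0.0, -0.0, 4.9] len 171.0
  call [-153.9, 73.5, -4.6] [0.0, -0.0, 4.9] len 171.0
```

Request:
servo_tool(increments=[[-34,10,-1,0,0,1],[-70,20,-2,0,0,2],[-105,30,-3,0,0,3],[-140,39,-4,0,0,4],[-164,46,-4.5,0,0,4.9]])

```text
time_s: 15.9
tool_pos: [478.4, -43.5, 120.4]
tcp_rot: [-1.857, 2.532, -0.001]
contact_force: [0.7, 0.1, -0.7]
opening: 23.6
finger_force: 14.0
```

Request:
servo_tool(increments=[[-34,13,-1,0,0,1],[-68,26,-2,0,0,2],[-102,39,-3,0,0,3],[-136,51,-4,0,0,4],[-160,60,-4.5,0,0,4.9]])

```text
time_s: 16.4
tool_pos: [469.2, 127.4, 124.9]
tcp_rot: [-1.748, 2.609, -0.0]
contact_force: [0.0, 0.1, -0.3]
opening: 23.0
finger_force: 14.0
```

Request:
servo_tool(increments=[[-34,16,-1,0,0,1],[-78,37,-2,0,0,2.5],[-116,55,-3,0,0,4],[-145,69,-4,0,0,4.9],[-154,73.5,-4.5,0,0,4.9]])

```text
time_s: 16.9
tool_pos: [459.9, 298.7, 129.0]
tcp_rot: [-1.637, 2.68, 0.0]
contact_force: [-0.8, -1.1, -0.7]
opening: 23.2
finger_force: 14.0
```

Request:
servo_tool(increments=[[0,0,15,0,0,0],[0,0,40,0,0,0],[0,0,70,0,0,0],[0,0,75,0,0,0],[0,0,75,0,0,0]])

```text
time_s: 17.4
tool_pos: [459.8, 294.9, 53.2]
tcp_rot: [1.634, -2.681, 0.001]
contact_force: [0.5, 0.3, 0.2]
opening: 23.6
finger_force: 14.0
```

```bash
python3 - <<'E'
from h import *
s=sense();t=s["tool_pos"];print(t)
m=camera_model("wrist");p,d=camera("wrist")
g=cv2.createCLAHE(6,(6,6)).apply(cv2.cvtColor(p,cv2.COLOR_BGR2GRAY))
g=cv2.cvtColor(g,cv2.COLOR_GRAY2BGR)[50:250,180:400];g=cv2.resize(g,None,fx=3,fy=3,interpolation=2)
def ring(c,r,z,col):
    a=np.linspace(0,6.28,40);q=(proj(m,np.c_[c[0]+r*np.cos(a),c[1]+r*np.sin(a),0*a+z])-[180,50])*3
    cv2.polylines(g,[q.astype(int)],True,col,1)
for c in((396.1,175),(417.2,215.8),(438.3,256.2),(459.4,297)): ring(c,15.5,40,(0,0,255))
ring(t,12,t[2]+9,(0,255,0))
cv2.imwrite("pics/w6.png",g)
E
python3 plan.py 459.3 296.8 20 -117.3
```

```text
[459.76790494 294.90506761  53.24079657]
t 17.45 at [460.4 295.6  54.3] opening 23.4 yaw -117.3
  call [-0.5, 1.5, 34.3] [-0.0, 0.0, 0.0] len 34.0
```

View pics/w6.png

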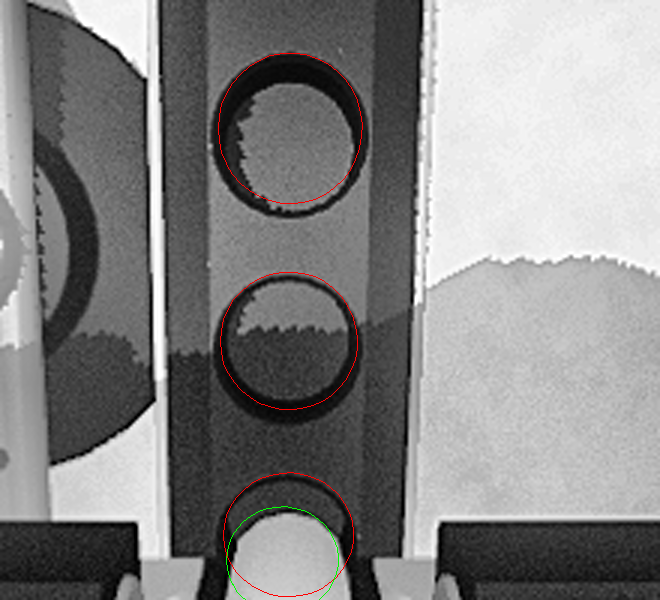

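The rims of the two free bores and the dropper's bore sit about 1.5 mm further along the row than my rings. The vial at (288,560) is centred across the row. I'll shift −2 mm in tool x and go down.

Request:
servo_tool(increments=[[-2,0,0,0,0,0],[-2,0,12,0,0,0],[-2,0,24,0,0,0],[-2,0,36,0,0,0],[-2,0,40,0,0,0]])

```text
time_s: 17.95
tool_pos: [460.0, 296.5, 11.4]
tcp_rot: [1.633, -2.681, 0.001]
contact_force: [-0.2, 0.0, 0.3]
opening: 23.6
finger_force: 14.0
```

Request:
servo_tool(increments=[[0,0,0,0,0,0],[0,0,1.5,0,0,0],[0,0,2.5,0,0,0],[0,0,2.5,0,0,0],[0,0,2.5,0,0,0]])

```text
time_s: 18.45
tool_pos: [461.0, 297.6, 11.1]
tcp_rot: [-1.634, 2.682, 0.0]
contact_force: [0.4, -1.0, -1.0]
opening: 23.1
finger_force: 14.0
```

Request:
servo_tool(increments=[[0,0,0,0,0,0],[0,0,0,0,0,0],[0,0,0,0,0,0],[0,0,0,0,0,0]], gripper=56)

```text
time_s: 18.85
tool_pos: [460.9, 297.5, 10.9]
tcp_rot: [-1.635, 2.683, 0.0]
contact_force: [0.1, 0.4, -0.3]
opening: 50.0
finger_force: 0.0
```

Request:
servo_tool(increments=[[0,0,-20,0,0,0],[0,0,-60,0,0,0],[0,0,-105,0,0,0],[0,0,-140,0,0,0],[0,0,-140,0,0,0]])

```text
time_s: 19.35
tool_pos: [463.3, 299.8, 156.5]
tcp_rot: [-1.631, 2.674, 0.003]
contact_force: [-0.1, 0.8, 0.5]
opening: 56.1
finger_force: 0.0
```

```bash
python3 - <<'E'
from h import *
m=camera_model("wrist");p,d=camera("wrist")
for l in ("vial_dropper","vial_tall"):
  for r in cut_out(l,"wrist")[:1]:
    v,u=np.nonzero(r["region"]);z=d[v,u];k=z>0;P=cloud(m,np.c_[u,v][k],z[k]);hi=P[P[:,2]>P[:,2].max()-16]
    print(l,r["confidence"],r["rect"],((hi.min(0)+hi.max(0))/2).round(1),P[:,2].max())
E
python3 plan.py 497.3 -170.4 110 -102.6
```

```text
vial_dropper 0.95 [276.7, 194.1, 28.0, 31.1] [460.6 297.1  85.3] 93.25280640457564
vial_tall 0.85 [278.0, 33.6, 39.7, 54.4] [395.6 174.8  94.9] 102.75728662131948
t 19.5 at [460.5 297.3 150.5] opening 56.2 yaw -117.3
  call [199.3, -123.6, 20.2] [0.0, 0.0, -7.4] len 235.0
  call [213.5, -97.1, 20.2] [0.0, 0.0, -7.4] len 235.0
```

Request:
servo_tool(increments=[[38,-24,4,0,0,-1.5],[80,-50,8,0,0,-3],[122,-76,12,0,0,-4.5],[163,-101,16,0,0,-6],[199,-123.5,20,0,0,-7.4]])

```text
time_s: 20.0
tool_pos: [478.1, 61.5, 129.3]
tcp_rot: [1.804, -2.569, -0.001]
contact_force: [1.2, -0.6, 1.0]
opening: 56.1
finger_force: 0.0
```

Request:
servo_tool(increments=[[43,-19,4,0,0,-1.5],[87,-39,8,0,0,-3],[131,-59,12,0,0,-4.5],[175,-80,16,0,0,-6],[213.5,-97,20,0,0,-7.4]])

```text
time_s: 20.5
tool_pos: [496.9, -172.0, 109.2]
tcp_rot: [1.966, -2.448, -0.002]
contact_force: [1.0, 1.2, -0.4]
opening: 56.4
finger_force: 0.0
```

Request:
servo_tool(increments=[[0,0,20,0,0,0],[0,0,40,0,0,0],[0,0,55,0,0,0],[0,0,55,0,0,0],[0,0,55,0,0,0]])

```text
time_s: 21.0
tool_pos: [497.3, -169.8, 55.1]
tcp_rot: [1.966, -2.448, -0.002]
contact_force: [-0.4, -1.0, 1.2]
opening: 55.7
finger_force: 0.0
```

```bash
python3 - <<'E'
from h import *
m=camera_model("wrist");p,d=camera("wrist");t=sense()["tool_pos"]
for r in cut_out("vial_wide","wrist")[:3]:
    v,u=np.nonzero(r["region"]);z=d[v,u];k=z>0;P=cloud(m,np.c_[u,v][k],z[k]);hi=P[P[:,2]>P[:,2].max()-10]
    print(r["confidence"],r["rect"],((hi.min(0)+hi.max(0))/2).round(1),P[:,2].max(),p[r["region"]].mean(0).round())
E
python3 plan.py 497.3 -170.4 4 -102.6
```

```text
0.83 [276.1, 228.2, 58.9, 48.8] [ 496.9 -173.7   67.4] 72.33377837630573 [89. 92. 92.]
0.73 [424.7, 173.8, 78.2, 58.7] [ 389.7 -184.7   57.5] 62.5112980153053 [ 65. 123.  57.]
t 21.1 at [ 498.4 -169.7   56.3] opening 56.0 yaw -102.5
  call [0.9, 0.9, 52.3] [-0.0, -0.0, 0.1] len 52.0
```

Request:
servo_tool(increments=[[1,1,15,0,0,0],[1,1,32,0,0,0],[1,1,45,0,0,0],[1,1,49.5,0,0,0],[1,1,49.5,0,0,0]])

```text
time_s: 21.6
tool_pos: [496.9, -170.4, 6.5]
tcp_rot: [1.967, -2.449, -0.0]
contact_force: [0.7, -0.2, 0.3]
opening: 55.8
finger_force: 0.0
```

Request:
servo_tool(increments=[[0,0,0,0,0,0],[0,0,0,0,0,0],[0,0,0,0,0,0],[0,0,0,0,0,0],[0,0,0,0,0,0]], gripper=25, squeeze=14)

```text
time_s: 22.1
tool_pos: [497.3, -170.6, 6.9]
tcp_rot: [-1.967, 2.449, -0.001]
contact_force: [-0.4, 0.6, 3.4]
opening: 34.8
finger_force: 14.0
```

Request:
servo_tool(increments=[[0,0,0,0,0,0],[0,0,-10,0,0,0],[0,0,-35,0,0,0],[0,0,-75,0,0,0],[0,0,-110,0,0,0]])

```text
time_s: 22.6
tool_pos: [496.4, -170.6, 118.2]
tcp_rot: [1.966, -2.449, -0.0]
contact_force: [0.5, 0.8, -0.7]
opening: 35.1
finger_force: 14.0
```

```bash
python3 plan.py 439.2 257 120 -117.3
```

```text
t 22.6 at [ 496.4 -170.6  118.2] opening 35.1 yaw -102.5
  call [-202.6, 74.2, -0.9] [0.0, -0.0, 7.4] len 216.0
  call [-191.3, 99.7, -0.9] [0.0, -0.0, 7.4] len 216.0
```

Request:
servo_tool(increments=[[-40,15,0,0,0,1.5],[-84,31,0,0,0,3],[-126,46,0,0,0,4.5],[-167,61,0,0,0,6],[-202.5,74,0,0,0,7.4]])

```text
time_s: 23.1
tool_pos: [467.7, 45.0, 117.0]
tcp_rot: [-1.803, 2.572, 0.0]
contact_force: [1.4, -0.5, -0.3]
opening: 34.9
finger_force: 14.0
```

Request:
servo_tool(increments=[[-42,22,0,0,0,1.7],[-90,47,0,0,0,3.5],[-134,70,0,0,0,5.2],[-172,90,0,0,0,7],[-191.5,99.5,0,0,0,7.4]])

```text
time_s: 23.6
tool_pos: [439.3, 260.5, 117.0]
tcp_rot: [-1.636, 2.681, 0.001]
contact_force: [0.4, -0.8, -0.7]
opening: 35.0
finger_force: 14.0
```

Request:
servo_tool(increments=[[0,0,15,0,0,0],[0,0,40,0,0,0],[0,0,65,0,0,0],[0,0,65,0,0,0],[0,0,65,0,0,0]])

```text
time_s: 24.1
tool_pos: [439.9, 256.9, 51.8]
tcp_rot: [1.635, -2.682, 0.001]
contact_force: [1.2, -0.3, -0.2]
opening: 35.1
finger_force: 14.0
```

```bash
python3 - <<'E'
from h import *
s=sense();t=s["tool_pos"];print(t)
m=camera_model("wrist");p,d=camera("wrist")
g=cv2.createCLAHE(6,(6,6)).apply(cv2.cvtColor(p,cv2.COLOR_BGR2GRAY))
g=cv2.cvtColor(g,cv2.COLOR_GRAY2BGR)[50:250,180:400];g=cv2.resize(g,None,fx=3,fy=3,interpolation=2)
def ring(c,r,z,col):
    a=np.linspace(0,6.28,40);q=(proj(m,np.c_[c[0]+r*np.cos(a),c[1]+r*np.sin(a),0*a+z])-[180,50])*3
    cv2.polylines(g,[q.astype(int)],True,col,1)
for c in((417.8,216.7),(439,257.2)): ring(c,15.5,40,(0,0,255))
ring(t,12,t[2]+7,(0,255,0))
cv2.imwrite("pics/w7.png",g)
E
python3 plan.py 439.2 257 20 -117.3
```

```text
[439.94603244 256.91816043  51.83735018]
t 24.15 at [440.5 257.5  52.5] opening 35.3 yaw -117.3
  call [1.0, 0.9, 32.5] [-0.0, 0.0, 0.0] len 33.0
```

View pics/w7.png

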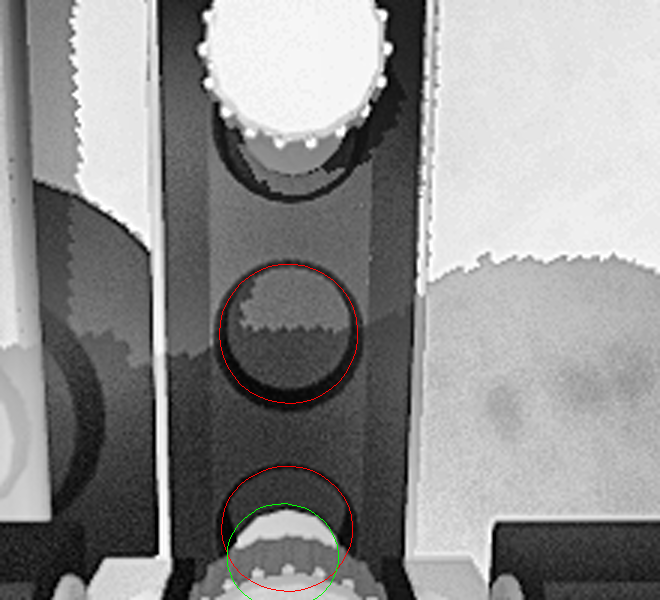

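The bore rings match the rims now (287,335 and 287,528). The wide vial's body is centred at column 288 over its bore.

Request:
servo_tool(increments=[[0.5,0.3,0,0,0,0],[0.5,0.3,12,0,0,0],[0.5,0.3,24,0,0,0],[0.5,0.3,35,0,0,0],[0.5,0.3,38,0,0,0]])

```text
time_s: 24.65
tool_pos: [439.5, 256.5, 12.5]
tcp_rot: [1.635, -2.681, 0.002]
contact_force: [-3.4, -1.2, 18.4]
opening: 34.8
finger_force: 14.0
```

Request:
servo_tool(increments=[[0,0,0,0,0,0],[0,0,1,0,0,0],[0,0,1,0,0,0],[0,0,1,0,0,0]])

```text
time_s: 25.05
tool_pos: [439.6, 256.8, 12.6]
tcp_rot: [-1.635, 2.682, -0.0]
contact_force: [-1.7, -1.1, 8.1]
opening: 35.1
finger_force: 14.0
```

Request:
servo_tool(increments=[[0,0,-0.7,0,0,0],[0,0,-0.7,0,0,0],[0,0,-0.7,0,0,0],[0,0,-0.7,0,0,0]], gripper=56)

```text
time_s: 25.45
tool_pos: [439.3, 256.7, 12.8]
tcp_rot: [1.635, -2.682, 0.0]
contact_force: [0.2, 0.2, -1.3]
opening: 55.0
finger_force: 0.0
```

Request:
servo_tool(increments=[[0,0,-20,0,0,0],[0,0,-60,0,0,0],[0,0,-105,0,0,0],[0,0,-138,0,0,0],[0,0,-138,0,0,0]])

```text
time_s: 25.95
tool_pos: [441.8, 258.9, 156.2]
tcp_rot: [-1.631, 2.675, 0.003]
contact_force: [1.1, -0.3, -0.7]
opening: 55.9
finger_force: 0.0
```

```bash
python3 - <<'E'
from h import *
m=camera_model("wrist");p,d=camera("wrist")
for r in cut_out("vial_wide","wrist")[:1]:
    v,u=np.nonzero(r["region"]);z=d[v,u];k=z>0;P=cloud(m,np.c_[u,v][k],z[k]);hi=P[P[:,2]>P[:,2].max()-10]
    print(r["confidence"],r["rect"],((hi.min(0)+hi.max(0))/2).round(1),P[:,2].max())
E
python3 plan.py 507.5 -125.2 110 -102.6
```

```text
0.82 [279.5, 199.4, 41.6, 37.1] [438.5 256.2  73.4] 78.33106868625617
t 26.05 at [439.5 257.1 151.8] opening 55.8 yaw -117.3
  call [154.3, -117.9, 20.6] [-0.0, 0.1, -7.3] len 195.0
  call [168.1, -97.2, 20.7] [-0.0, 0.1, -7.3] len 195.0
```

Request:
servo_tool(increments=[[31,-24,4,0,0,-1.5],[65,-50,8,0,0,-3],[97,-74,12,0,0,-4.5],[128,-98,16,0,0,-6],[154,-118,20,0,0,-7.3]])

```text
time_s: 26.55
tool_pos: [472.7, 63.6, 129.4]
tcp_rot: [1.802, -2.57, -0.001]
contact_force: [1.1, -0.2, 0.9]
opening: 56.0
finger_force: 0.0
```

Request:
servo_tool(increments=[[35,-20,4,0,0,-1.5],[75,-43,9,0,0,-3.3],[112,-65,14,0,0,-5],[148,-86,18,0,0,-6.5],[168,-97,20.5,0,0,-7.3]])

```text
time_s: 27.05
tool_pos: [506.2, -127.8, 108.4]
tcp_rot: [1.959, -2.452, -0.003]
contact_force: [0.2, 1.1, 0.7]
opening: 56.3
finger_force: 0.0
```

Request:
servo_tool(increments=[[0,0,15,0,0,0],[0,0,30,0,0,0],[0,0,30,0,0,0],[0,0,30,0,0,0]])

```text
time_s: 27.45
tool_pos: [506.7, -125.3, 79.7]
tcp_rot: [1.961, -2.451, -0.002]
contact_force: [0.8, -0.3, 0.6]
opening: 55.9
finger_force: 0.0
```

```bash
python3 - <<'E'
from h import *
m=camera_model("wrist");p,d=camera("wrist");t=sense()["tool_pos"]
for r in cut_out("vial_crimp","wrist")[:2]:
    v,u=np.nonzero(r["region"]);z=d[v,u];k=z>0;P=cloud(m,np.c_[u,v][k],z[k]);hi=P[P[:,2]>P[:,2].max()-7]
    print(r["confidence"],r["rect"],((hi.min(0)+hi.max(0))/2).round(1),P[:,2].max())
E
python3 plan.py 507.4 -125.3 4.5 -102.6
```

```text
0.58 [274.0, 219.3, 32.3, 46.6] [ 507.6 -125.    73. ] 76.41671268273723
t 27.55 at [ 507.6 -125.    80.8] opening 56.0 yaw -102.7
  call [0.3, 0.2, 76.3] [-0.0, -0.0, -0.1] len 76.0
```

Request:
servo_tool(increments=[[0,0,25,0,0,0],[0,0,50,0,0,0],[0,0,70,0,0,0],[0,0,77,0,0,0],[0,0,77,0,0,0]])

```text
time_s: 28.05
tool_pos: [507.4, -125.0, 4.2]
tcp_rot: [1.963, -2.452, -0.0]
contact_force: [0.1, -0.2, -0.2]
opening: 55.8
finger_force: 0.0
```

Request:
servo_tool(increments=[[0,0,0,0,0,0],[0,0,0,0,0,0],[0,0,0,0,0,0],[0,0,0,0,0,0],[0,0,0,0,0,0]], gripper=12, squeeze=14)

```text
time_s: 28.55
tool_pos: [507.5, -125.2, 3.7]
tcp_rot: [-1.962, 2.453, -0.0]
contact_force: [-0.6, -0.0, 0.3]
opening: 23.2
finger_force: 14.0
```

Request:
servo_tool(increments=[[0,0,0,0,0,0],[0,0,-10,0,0,0],[0,0,-35,0,0,0],[0,0,-75,0,0,0],[0,0,-115,0,0,0]])

```text
time_s: 29.05
tool_pos: [506.8, -125.3, 120.1]
tcp_rot: [1.962, -2.452, -0.001]
contact_force: [0.4, 0.3, 0.4]
opening: 23.5
finger_force: 14.0
```

```bash
python3 plan.py 418.1 216.5 120 -117.3
```

```text
t 29.05 at [ 506.8 -125.3  120.1] opening 23.5 yaw -102.7
  call [-157.0, 80.8, 0.1] [0.0, -0.0, 7.3] len 177.0
  call [-145.4, 100.1, 0.1] [0.0, -0.0, 7.3] len 177.0
```

Request:
servo_tool(increments=[[-32,16,0,0,0,1.5],[-66,34,0,0,0,3],[-100,51,0,0,0,4.5],[-132,68,0,0,0,6],[-157,81,0,0,0,7.3]])

```text
time_s: 29.55
tool_pos: [462.3, 47.3, 119.4]
tcp_rot: [-1.801, 2.573, -0.0]
contact_force: [0.9, 0.4, 0.2]
opening: 23.9
finger_force: 14.0
```

Request:
servo_tool(increments=[[-32,22,0,0,0,1.7],[-70,48,0,0,0,3.5],[-104,72,0,0,0,5.2],[-133,92,0,0,0,7],[-145.5,100,0,0,0,7.3]])

```text
time_s: 30.05
tool_pos: [418.0, 219.3, 119.5]
tcp_rot: [-1.636, 2.681, 0.001]
contact_force: [0.1, -0.3, -0.1]
opening: 23.1
finger_force: 14.0
```

Request:
servo_tool(increments=[[0,0,15,0,0,0],[0,0,40,0,0,0],[0,0,65,0,0,0],[0,0,65,0,0,0],[0,0,65,0,0,0]])

```text
time_s: 30.55
tool_pos: [418.8, 216.6, 54.2]
tcp_rot: [1.635, -2.682, 0.001]
contact_force: [0.6, 0.2, 0.2]
opening: 23.5
finger_force: 14.0
```

Request:
servo_tool(increments=[[0,0,0,0,0,0],[0,0,0,0,0,0]])

```text
time_s: 30.75
tool_pos: [419.4, 217.3, 54.9]
tcp_rot: [-1.634, 2.681, 0.001]
contact_force: [-0.1, -0.1, -0.8]
opening: 23.2
finger_force: 14.0
```

```bash
python3 plan.py 418.2 216.6 11 -117.3
```

```text
t 30.75 at [419.4 217.3  54.9] opening 23.2 yaw -117.3
  call [1.3, 0.7, 43.9] [-0.0, 0.1, 0.0] len 44.0
```

Previously good descents settled near the bore centre from a similar offset. I'll apply a small shift and go down, with the last few mm slow.

Request:
servo_tool(increments=[[0.8,0.5,0,0,0,0],[0.8,0.5,12,0,0,0],[0.8,0.5,24,0,0,0],[0.8,0.5,36,0,0,0],[0.8,0.5,42,0,0,0]])

```text
time_s: 31.25
tool_pos: [417.6, 216.0, 11.2]
tcp_rot: [1.634, -2.683, 0.0]
contact_force: [0.1, 0.0, 0.0]
opening: 23.3
finger_force: 14.0
```

Request:
servo_tool(increments=[[0,0,0,0,0,0],[0,0,1,0,0,0],[0,0,2,0,0,0],[0,0,2,0,0,0]])

```text
time_s: 31.65
tool_pos: [418.0, 216.4, 9.9]
tcp_rot: [-1.635, 2.682, 0.0]
contact_force: [-0.2, 0.2, -0.7]
opening: 23.6
finger_force: 14.0
```

Request:
servo_tool(increments=[[0,0,0,0,0,0],[0,0,0,0,0,0],[0,0,0,0,0,0],[0,0,0,0,0,0]], gripper=56)

```text
time_s: 32.05
tool_pos: [417.9, 216.2, 9.6]
tcp_rot: [-1.635, 2.683, 0.0]
contact_force: [-0.6, 0.3, 0.4]
opening: 50.2
finger_force: 0.4
```

Request:
servo_tool(increments=[[0,0,-20,0,0,0],[0,0,-60,0,0,0],[0,0,-105,0,0,0],[0,0,-150,0,0,0],[0,0,-150,0,0,0]])

```text
time_s: 32.55
tool_pos: [420.8, 218.7, 165.9]
tcp_rot: [-1.631, 2.673, 0.003]
contact_force: [-0.2, 0.4, -0.9]
opening: 56.1
finger_force: 0.0
```

Request:
servo_tool(increments=[[45,0,-10,0,0,0],[90,-10,-20,0,0,0],[135,-20,-30,0,0,0],[170,-30,-30,0,0,0],[170,-30,-30,0,0,0]])

```text
time_s: 33.05
tool_pos: [365.1, 48.5, 189.9]
tcp_rot: [-1.631, 2.684, 0.001]
contact_force: [-0.1, 0.2, -0.9]
opening: 56.4
finger_force: 0.0
```

Run:
```python
from h import *
p,d=camera("top");q,e=camera("scene")
a=cv2.resize(p[150:290,140:285],None,fx=2.75,fy=2.75,interpolation=2)
c=cv2.resize(q[140:245,145:280],None,fx=2.9,fy=2.9,interpolation=2)
o=np.zeros((400,800,3),np.uint8);o[:a.shape[0],:a.shape[1]]=a;o[:c.shape[0],400:400+c.shape[1]]=c
cv2.imwrite("pics/end.png",np.clip(o*1.8,0,255).astype(np.uint8))
```

```text
(no output)
```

View pics/end.png

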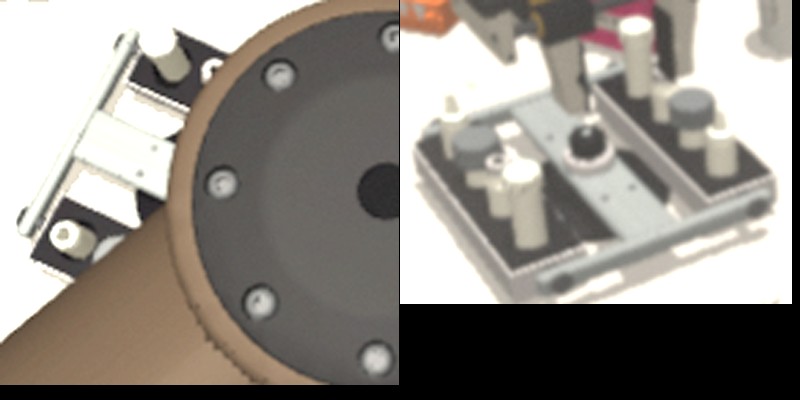

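The scene view shows the new row as dropper (452,130), wide (478,150), crimp (500,180), tall (527,205). All four are upright and run opposite to the loaded row: tall, crimp, wide, dropper.

```bash
python3 -c "
from plant import *
print(hand_in())"
```

```text
the job is handed in; nothing more can be done
None
```

I handed the job in with all four vials upright and fully down in the empty bucket, each straight across the spindle from its twin (dropper, wide, crimp, tall from the +y end), and the loaded row untouched; hand-in returned no verdict.

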